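Free a cured roof panel: weight off, sprung end stop drawn to its mark and held

ROBOT

A 7-joint arm with a two-finger parallel gripper is mounted at the origin on a cart in front of the work surface, level with it; the furniture and walls round the work are solid. World frame = base frame: x ahead of the robot, y to its left, z up, the work surface at z = 0. Lengths are in m, angles in degrees, forces in N, time in s.
With the tool pointing down it reaches from about 0.425 to 1.025 m from the base axis. Payload 9.4 kg.
Tool frame: the origin (TCP) lies at the very end of the fingers, on their centre line; the grasp point (between the pads) lies 19 mm behind it (manip.grip_depth is the distance from the TCP to the grasp point, in m); z points along the fingers, y is the line along which they close (so a half turn about z gives the same grasp; the last joint's range is limited). The gripper opens to 93 mm and grips with 3 to 60 N. Pads are 15 mm wide; open, the fingers measure 128 mm over their backs; the gripper's body (75 mm by 188 mm) begins 65 mm behind the grasp point.
Start: joints at [-77.676, 34.337, -0.143, 91.639, 0.103, 54.024, -4.572], TCP at [0.209, 0.694, 0.194] pointing down, gripper open.
Joint ranges: [-147.43, 147.43], [-19.82, 112.94], [-74.19, 73.91], [6.32, 146.72], [-59.91, 239.91], [6.04, 106.73], [-150.56, 150.56]. Speed limits (degrees/s): [127.2, 127.2, 172.46, 172.46, 180, 180, 180].

INTERFACE

Orientations are given as a 3x3 rotation matrix whose columns are the frame's x, y, z axes.
In Python, from bench import manip gives the robot as it stands.
- The arm moves only by the tool jog_arm, never from a script. Its argument "series" is a list of rows, each a list of 7 numbers: the shift along the tool's x, y, z each as a share of 30 mm, from -1 to 1, then the turn, a rotation vector about the tool's x, y, z each as a share of 5 degrees, from -1 to 1, then the gripper's target within -1 to 1 (shut at 1, half-way at 0, fully open at -1). A call has 1 to 12 rows; each row shifts and turns the commanded pose from where the row before left it, along the tool's axes as they then stand; what a row does not reach is not made up. A row lasts 1/12 s, in which the tool goes at most 41.7 mm and 7.16 degrees, less where a joint would pass 70% of its speed; a pose out of reach is approached as far as the arm can. A call with a number of a shift or a turn outside -1 to 1 is refused whole. A call with a gripper value outside its range is refused whole. The fingers move at their own pace and stop on an object; "grip_force" is the grip in N (left out, the last holds). Time passes only in rows, so rows that do not move let the fingers close. It gives the time, the measured TCP pose, the force, the opening and the grip force at its end, in the units of the state.
- manip.get_obs(): the state, without advancing time (a new reading comes with each control period).
- manip.read_camera(name): name is "scene" or "side" or "wrist"; returns the picture (384x512x3 uint8, blue, green, red); there is no depth.
- manip.camera_info(name): a dict with "K" (3x3 intrinsics, pixels), "world_from_camera" (4x4, takes a point from camera to world coordinates). Camera axes: x right, y down, z forward; pixel columns grow to the right and rows downward; lengths in m; the calibration is good to about 2 mm. A picture is of the moment at which its call begins: read the wrist's pose just before it. camera_info takes no time and is no camera call; for the wrist camera it gives the pose at the moment of the call.
- manip.job_done(): hands the job in; it is judged then, once.
The state is a dict: "time": time; "q": joint angles; "joint_velocities": joint speeds; "joint_torque": joint torques, N m; "ee_pos": TCP position; "tcp_rot": TCP orientation; "contact_force": force on the tool from outside, world axes, zero at the start; "wrist_torque": the same for the moment, N m; "finger_gap": finger opening in m; "grasp_force": force on a finger pad.
Only numpy, scipy, OpenCV 4.12 (cv2) and the standard library are available. Lean on these libraries where they do the work, as an engineer would, in place of code of your own. Each camera call takes 0.05 s, during which the arm holds its last target. There are 200 camera calls.

TASK

The brass roof panel in the gluing jig has cured. Lift the handled weight canister off the press block, set it down gently and upright on the bare bench right beside the jig and let go of it; then take the upright pull plate of the jig's sprung end stop, draw the rod out against its spring until the groove on the rod is level with the mouth of the tube, and finish while still holding it there, so that a colleague can take the panel out. Leave the panel, the press block and the other things on the bench where they are.

Things in the scene. Friction and masses are not known exactly. Their poses are not given: they have to be found in the camera images.
- jig: gluing jig screwed to the bench, fixed: plywood board 132 x 300 x 18 mm; origin on the bench under it, z up, y along the board. End fence at the +y end (board ends at y = +152 mm), sprung end stop at the -y end (y = -148 mm). Panel on the board at y = +60 mm, press block on it, canister on that. The bare bench beyond the fence end is free for setting down round x = 0, y = +215 mm.
- canister_grip (a point): centre of the canister's horizontal wooden grip: a round bar 17 mm thick and 46 mm long along this point's y axis (thin steel wire carries on at each end to the two uprights, 82 mm apart). 116 mm above the underside of the canister; 46 mm above its flat lid. The handle is rigid with the canister.
- canister_center (a point): centre of the closed steel weight canister, 77 mm in diameter and 70 mm high without its handle, 0.5 to 0.8 kg; this point is on its axis, 35 mm above its underside. z is up, y along the handle grip. At the start it stands on the press block, its underside about 47 mm above the bench.
- press_block_center (a point): centre of the loose plywood press block, 80 x 100 x 19 mm, cork underneath, lying on the panel; stays there.
- panel_center (a point): centre of the folded brass roof panel, 98 x 133 x 9 mm (133 along the jig's y), lying loose in the jig; stays there.
- stop (a joint): travel of the sprung end stop in m: 0 at the start with its jaw against the panel, growing as it is drawn out along the jig's -y direction; 0.036 when the groove is level with the mouth of the tube; end of travel 0.056. The spring pulls it home with about 5 N at 0 and 9.5 N at 0.036. When let go it slides home.
- pull_plate (a point): grip point in the middle of the upright brass pull plate of the end stop, 76 mm above the bench; axes as the jig's. Plate 10 mm thick along the jig's y, 28 mm wide along its x, from 24 to 102 mm above the bench. At home its inner face is 47 mm from the tube's mouth; the tube's gland reaches up to 50 mm above the bench. The bench is bare round the plate.
- rod_groove (a point): narrow dark groove turned round the 12 mm steel rod, the length mark; at home it is hidden 36 mm inside the tube. Height 34 mm.
- tube_mouth (a point): centre of the mouth of the spring tube, fixed on the jig, where the rod comes out; the rod comes out along the jig's -y direction. Height 34 mm.
- drive_bogie_center (a point): bystander, leave alone: geared axle set with four wheels, 70 x 69 x 31 mm, its centre
- gear_box_small_center (a point): bystander, leave alone: small gearbox in a brass bracket, 36 x 103 x 28 mm, its centre
- angle_bracket_brass_center (a point): bystander, leave alone: brass angle bracket, 32 x 42 x 29 mm, its centre
- driver_board_center (a point): bystander, leave alone: small circuit board, 18 x 39 x 21 mm, its centre
Not all that is in view belongs to the job. Leave any green, pink or purple look-alike of the part that bears canister_grip alone.

How it is judged (in metres and radians):
On the way, in this order (a step that is already met when the one before it is completed fails the run):
1. the canister is lifted clear of the press block (z of canister_center in the frame of jig above 0.095 m and contact force between the fingers and canister above 1 N and angle between canister_center's own z axis and vertical below 0.5 rad), for 0.1 s.
2. the canister stands upright and released on the bench beside the jig (height (world z) of canister_center between 0.031 and 0.039 m and angle between canister_center's own z axis and vertical below 0.08 rad and contact force between the fingers and canister below 0.2 N and linear speed of canister below 0.03 m/s), for 0.2 s.
3. the rod is drawn out so that its groove is level with the tube's mouth, held by the fingers (value of joint stop between 0.0315 and 0.0405 m and contact force between the fingers and stop above 3 N), for 0.2 s.
At the end, for the whole second after the job is handed in: the fingers hold the end stop (more than 3 N) with its groove level with the tube's mouth within 4.5 mm and still, clear of the panel; the canister stands upright, released and at rest on the bench within 0.36 m of the jig's middle; panel and press block are within 15 and 20 mm of where they lay (all of step 3 and velocity of joint stop between -0.01 and 0.01 m/s and contact force between stop and panel below 0.2 N and contact force between each of stop, the arm, the fingers and canister below 0.2 N and height (world z) of canister_center between 0.031 and 0.039 m and angle between canister_center's own z axis and vertical below 0.08 rad and linear speed of canister below 0.02 m/s and horizontal distance between canister_center and jig below 0.36 m and distance of panel_center from where it was at the start of the episode below 0.015 m and distance of press_block_center from where it was at the start of the episode below 0.02 m); the arm keeps its last pose, push and grip.
It fails at once if the canister is dropped or thrown (linear speed of canister above 0.45 m/s and contact force between the fingers and canister below 0.1 N).
It fails at once if the canister is tipped over (angle between canister_center's own z axis and vertical above 0.8 rad).
It fails at once if the panel or the press block is shifted (distance of panel_center from where it was at the start of the episode above 0.02 m or distance of press_block_center from where it was at the start of the episode above 0.025 m).
It fails at once if a bystander is disturbed (distance of any of drive_bogie_center, gear_box_small_center, angle_bracket_brass_center, driver_board_center from where it was at the start of the episode above 0.025 m).
It also fails if it takes over 51 s, if anything falls off the work surface, if the arm or the gripper's body presses on something with over 40 N, if the wrist force passes 120 N, or if a joint passes its speed limit or range.

## Working session

There is one attempt and no reset: what is moved stays moved. The work goes in short steps, Python scripts to look and compute and a tool call to move; the robot and the scene stay as the last step left them, time stands still between calls to the robot, and variables do not carry over. Pictures are saved under pics/ and viewed, at most 10 in all, crops included, and the job is handed in when it is done.

Besides the shell and the picture viewer there is one more tool, called as name([rows], argument=value, ...), one row to a line, values as JSON. jog_arm: Moves the arm, as the interface text tells. Its arguments: {"type":"object","properties":{"series":{"type":"array"},"grip_force":{"type":"number"}},"required":["series"]}

```bash
mkdir -p pics
python3 - <<'E'
from bench import manip
import cv2, numpy as np
for n in ("scene","side"):
    im=manip.read_camera(n); cv2.imwrite(f"pics/{n}0.png",cv2.resize(im,(800,600),interpolation=cv2.INTER_CUBIC))
    c=manip.camera_info(n); print(n,np.round(c["K"],1).tolist(),np.round(c["world_from_camera"],3).tolist())
o=manip.get_obs(); print(o["time"],o["ee_pos"],np.round(o["tcp_rot"],3),o["finger_gap"])
E
```

```text
scene [[386.9, 0.0, 250.0], [0.0, 386.9, 193.7], [0.0, 0.0, 1.0]] [[0.706, -0.338, 0.622, -0.06], [-0.708, -0.312, 0.633, -0.561], [-0.02, -0.888, -0.46, 0.562], [0.0, 0.0, 0.0, 1.0]]
side [[492.7, 0.0, 254.4], [0.0, 492.7, 192.6], [0.0, 0.0, 1.0]] [[0.881, -0.229, 0.415, 0.088], [-0.474, -0.421, 0.773, -0.801], [-0.002, -0.878, -0.479, 0.633], [0.0, 0.0, 0.0, 1.0]]
0.1 [0.20842533 0.69390308 0.19356099] [[-0.958  0.288 -0.   ]
 [ 0.288  0.958 -0.001]
 [-0.    -0.001 -1.   ]] 0.09297709549910788
```

View pics/scene0.png

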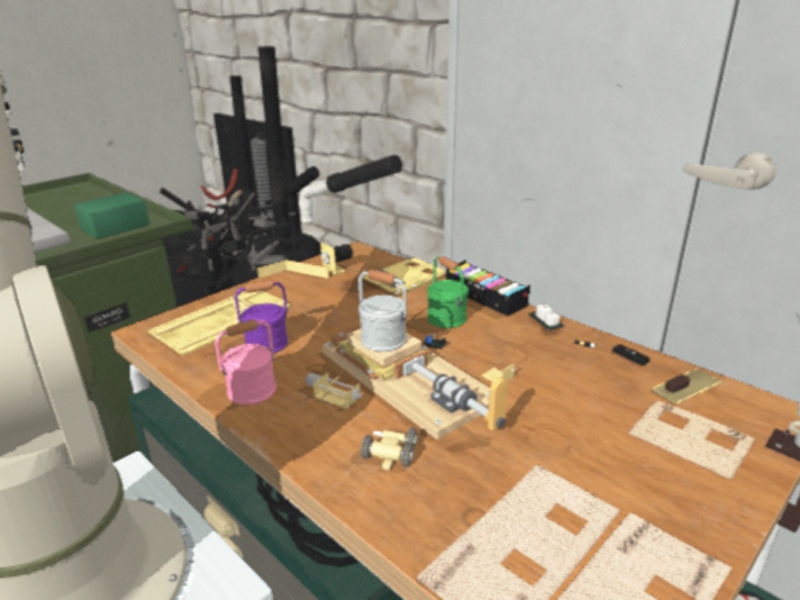

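View pics/side0.png

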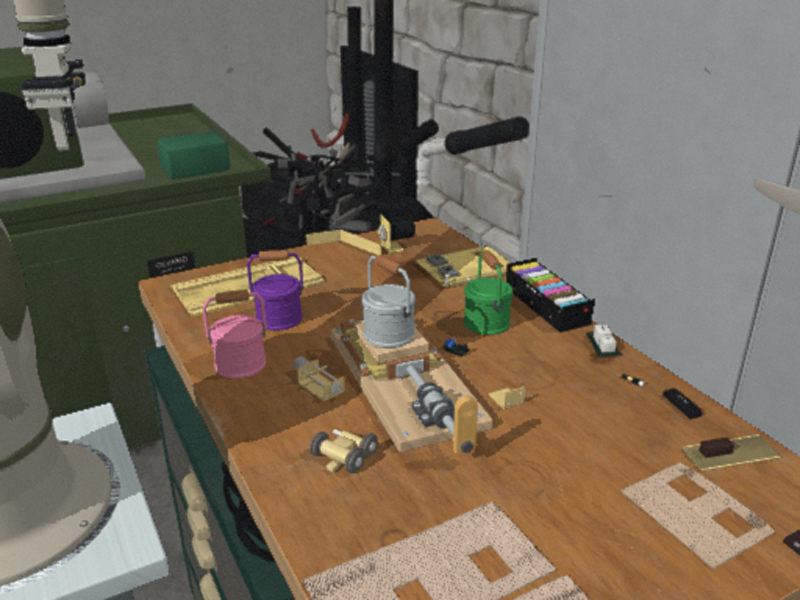

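The scene and side views both show the silver canister on the jig. In scene the grip is near (380,277) and the pull plate near (497,397). In side the grip is near (391,266) and the plate near (465,425). The green, pink and purple canisters are look-alikes. Next I'll enlarge both crops.

```bash
cat > h.py <<'E'
import numpy as np, cv2
from bench import manip
def ray(n,p,c=None):
    c=c or manip.camera_info(n); K=np.array(c["K"]);T=np.array(c["world_from_camera"])
    d=T[:3,:3]@np.linalg.solve(K,[p[0],p[1],1.]); return T[:3,3],d/np.linalg.norm(d)
def atz(n,p,z,c=None):
    o,d=ray(n,p,c); return o+d*(z-o[2])/d[2]
def tri(l):
    A=np.zeros((3,3));b=np.zeros(3);R=[]
    for n,p in l:
        o,d=ray(n,p);M=np.eye(3)-np.outer(d,d);A+=M;b+=M@o;R.append((o,M))
    x=np.linalg.solve(A,b); return x,[round(1000*np.linalg.norm(M@(x-o)),1) for o,M in R]
def proj(n,X):
    c=manip.camera_info(n);K=np.array(c["K"]);T=np.linalg.inv(np.array(c["world_from_camera"]))
    v=K@(T[:3,:3]@X+T[:3,3]); return v[:2]/v[2]
E
python3 - <<'E'
import cv2,numpy as np
from h import *
a=cv2.imread("pics/scene0.png")
sc=manip.read_camera("scene");si=manip.read_camera("side")
a=sc[165:285,200:333];b=si[155:295,210:320]
a=cv2.resize(a,(399,360),interpolation=cv2.INTER_CUBIC); a=cv2.copyMakeBorder(a,0,60,0,0,cv2.BORDER_CONSTANT)
b=cv2.resize(b,(330,420),interpolation=cv2.INTER_CUBIC)
cv2.imwrite("pics/crops.png",np.hstack([a,b]))
s=1/1.5625
for k,(p,q,z) in dict(grip=((380,277),(391,266),.163),plate=((497,397),(465,425),.076)).items():
    p=np.array(p)*s;q=np.array(q)*s
    print(k,tri([("scene",p),("side",q)]),atz("scene",p,z),atz("side",q,z))
E
```

```text
grip (array([0.55332665, 0.08649929, 0.14576902]), [np.float64(1.9), np.float64(1.9)]) [0.53069091 0.06296531 0.163     ] [0.534965   0.05143071 0.163     ]
plate (array([ 0.51160743, -0.18277498,  0.06105298]), [np.float64(4.6), np.float64(4.6)]) [ 0.50028281 -0.18910721  0.076     ] [ 0.49628415 -0.20498288  0.076     ]
```

View pics/crops.png

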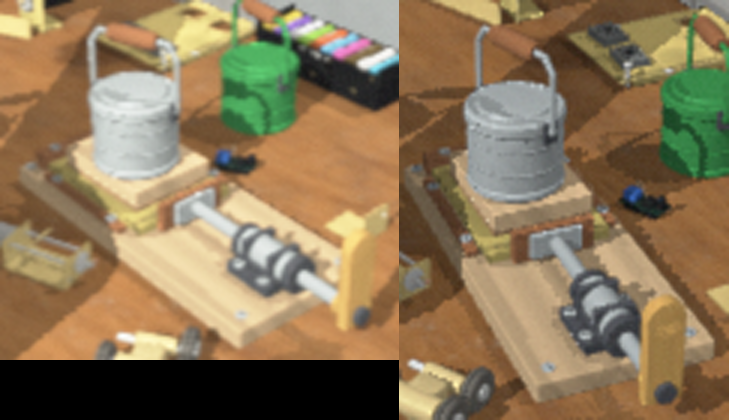

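The crops (3x) show the grip ends at scene (110,29)-(158,47) and side (491,29)-(537,54). The plate top is at scene (355,222) and side (663,298), and the board's near corners are visible at side (537,400) and (713,352). I'll compute with these.

Run:
```python
from h import *
S=lambda x,y:("scene",np.array([200+x/3,165+y/3])); D=lambda x,y:("side",np.array([210+(x-399)/3,155+y/3]))
for k,p,q,z in [("gA",S(110,29),D(491,29),.163),("gB",S(158,47),D(537,54),.163),("g",S(134,37),D(514,41),.163),
  ("plateTop",S(357,222),D(663,297),.102),("plateBot",S(350,326),D(655,403),.024)]:
    t=tri([p,q]);print(k,t[0].round(3),t[1],atz(*p,z).round(3),atz(*q,z).round(3))
for k,p,z in [("near corner sc",S(240,345),.018),("left far sc",S(22,170),.018),("near corner sd",D(537,400),.018),("right corner sd",D(713,352),.018),
 ("left far sd",D(411,165),.018)]:
    print(k,atz(*p,z).round(3))
```

```text
gA [0.528 0.083 0.165] [np.float64(0.0), np.float64(0.0)] [0.53  0.086 0.163] [0.529 0.087 0.163]
gB [0.546 0.046 0.155] [np.float64(1.0), np.float64(1.0)] [0.533 0.032 0.163] [0.54  0.034 0.163]
g [0.537 0.065 0.16 ] [np.float64(0.3), np.float64(0.3)] [0.533 0.06  0.163] [0.535 0.06  0.163]
plateTop [ 0.51  -0.183  0.102] [np.float64(3.6), np.float64(3.6)] [ 0.515 -0.179  0.102] [ 0.507 -0.188  0.102]
plateBot [ 0.507 -0.185  0.018] [np.float64(0.5), np.float64(0.5)] [ 0.501 -0.189  0.024] [ 0.502 -0.192  0.024]
near corner sc [ 0.436 -0.141  0.018]
left far sc [0.482 0.158 0.018]
near corner sd [ 0.441 -0.148  0.018]
right corner sd [ 0.568 -0.16   0.018]
left far sd [0.491 0.161 0.018]
```

```bash
cat >> h.py <<'E'
from scipy.linalg import logm,expm
from scipy.spatial.transform import Rotation as Ro
def down(yaw):  # tool y at world yaw (deg), tool z down
    y=np.array([np.cos(np.radians(yaw)),np.sin(np.radians(yaw)),0]);z=np.array([0,0,-1.]);return np.c_[np.cross(y,z),y,z]
def pose(p,R): T=np.eye(4);T[:3,:3]=R;T[:3,3]=p;return T
def plan(p,yaw,n,T0=None):
    if T0 is None: o=manip.get_obs();T0=pose(o["ee_pos"],np.array(o["tcp_rot"]))
    d=expm(np.real(logm(np.linalg.inv(T0)@pose(p,down(yaw))))/n)
    r=np.r_[d[:3,3]/.03,Ro.from_matrix(d[:3,:3]).as_rotvec(degrees=True)/5].round(3)
    e=np.eye(4);e[:3,:3]=Ro.from_rotvec(r[3:]*5,degrees=True).as_matrix();e[:3,3]=r[:3]*.03
    P=[T0]
    for i in range(n):P.append(P[-1]@e)
    print("row",r.tolist(),"x",n,"mid",P[n//2][:3,3].round(3),"end",P[-1][:3,3].round(4))
    return P[-1]
E
python3 - <<'E'
from h import *
plan([.535,.06,.30],6.4,24)
print("green",atz("side",np.array([488,330])/1.5625,0),atz("scene",np.array([447,325])/1.5625,0))
print("purple",atz("side",np.array([278,326])/1.5625,0))
E
```

```text
row [-1.018, -0.254, -0.147, -0.0, 0.0, 0.557] x 24 mid [0.467 0.426 0.247] end [0.5351 0.0599 0.3002]
green [0.71744206 0.06597032 0.        ] [0.70796389 0.07114968 0.        ]
purple [0.42576608 0.23897838 0.        ]
```

jog_arm([
  [-0.94,-0.235,-0.136,0,0,0.514,-1],
  [-0.94,-0.235,-0.136,0,0,0.514,-1],
  [-0.94,-0.235,-0.136,0,0,0.514,-1],
  [-0.94,-0.235,-0.136,0,0,0.514,-1],
  [-0.94,-0.235,-0.136,0,0,0.514,-1],
  [-0.94,-0.235,-0.136,0,0,0.514,-1],
  [-0.94,-0.235,-0.136,0,0,0.514,-1],
  [-0.94,-0.235,-0.136,0,0,0.514,-1],
  [-0.94,-0.235,-0.136,0,0,0.514,-1],
  [-0.94,-0.235,-0.136,0,0,0.514,-1],
  [-0.94,-0.235,-0.136,0,0,0.514,-1],
  [-0.94,-0.235,-0.136,0,0,0.514,-1],
])

```text
time: 1.2
ee_pos: [0.4535, 0.4499, 0.2434]
tcp_rot: [[-0.673, 0.74, -0.0], [0.74, 0.673, -0.0], [-0.0, -0.0, -1.0]]
contact_force: [0.2, -0.5, 0.7]
finger_gap: 0.0932
grasp_force: 0.0
```

jog_arm([
  [-0.94,-0.235,-0.136,0,0,0.514,-1],
  [-0.94,-0.235,-0.136,0,0,0.514,-1],
  [-0.94,-0.235,-0.136,0,0,0.514,-1],
  [-0.94,-0.235,-0.136,0,0,0.514,-1],
  [-0.94,-0.235,-0.136,0,0,0.514,-1],
  [-0.94,-0.235,-0.136,0,0,0.514,-1],
  [-0.94,-0.235,-0.136,0,0,0.514,-1],
  [-0.94,-0.235,-0.136,0,0,0.514,-1],
  [-0.94,-0.235,-0.136,0,0,0.514,-1],
  [-0.94,-0.235,-0.136,0,0,0.514,-1],
  [-0.94,-0.235,-0.136,0,0,0.514,-1],
  [-0.94,-0.235,-0.136,0,0,0.514,-1],
])

```text
time: 2.2
ee_pos: [0.5377, 0.1157, 0.2924]
tcp_rot: [[-0.199, 0.98, 0.0], [0.98, 0.199, 0.0], [-0.0, 0.0, -1.0]]
contact_force: [0.3, 0.2, 0.9]
finger_gap: 0.0931
grasp_force: 0.0
```

jog_arm([
  [-0.94,-0.235,-0.136,0,0,0.514,-1],
  [-0.94,-0.235,-0.136,0,0,0.514,-1],
  [0,0,0,0,0,0,-1],
])

```text
time: 2.45
ee_pos: [0.5336, 0.0528, 0.3016]
tcp_rot: [[-0.103, 0.995, 0.001], [0.995, 0.103, -0.002], [-0.002, 0.001, -1.0]]
contact_force: [-0.4, -0.4, 0.4]
finger_gap: 0.0929
grasp_force: 0.0
```

Run:
```python
from h import *
o=manip.get_obs();print(o["time"],o["ee_pos"],np.array(o["tcp_rot"]).round(3).tolist(),np.round(o["q"],1))
c=manip.camera_info("wrist");im=manip.read_camera("wrist");np.save("w1.npy",c["world_from_camera"]);print(np.round(c["K"],1).tolist(),np.round(c["world_from_camera"],3).tolist())
cv2.imwrite("pics/w1.png",cv2.resize(im,(800,600),interpolation=cv2.INTER_CUBIC))
```

```text
2.45 [0.53360271 0.05280846 0.30155749] [[-0.103, 0.995, 0.001], [0.995, 0.103, -0.002], [-0.002, 0.001, -1.0]] [-30.4  15.3  24.  109.9  -7.3  56.2   2.9]
[[270.6, 0.0, 255.3], [0.0, 270.6, 197.4], [0.0, 0.0, 1.0]] [[0.995, 0.097, 0.031, 0.525], [0.102, -0.949, -0.3, 0.137], [0.001, 0.302, -0.953, 0.492], [0.0, 0.0, 0.0, 1.0]]
```

View pics/w1.png

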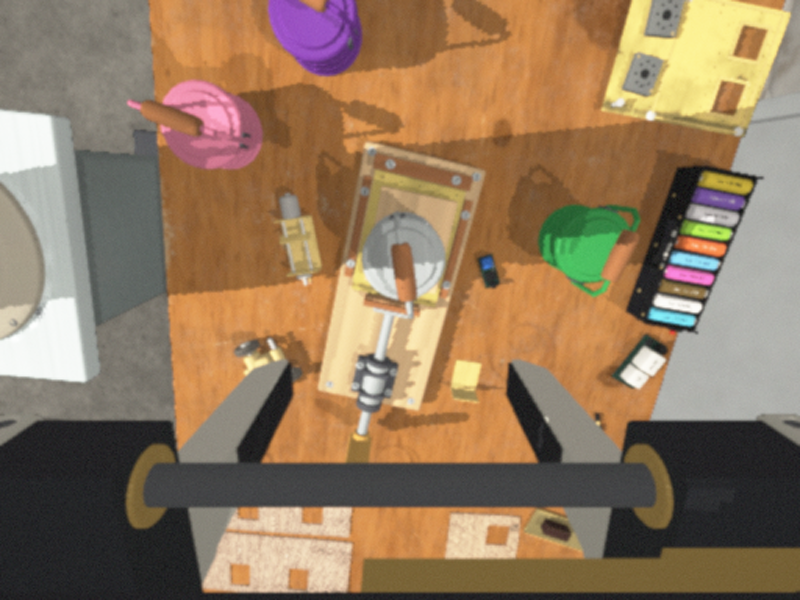

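The wrist view shows the grip from (400,246) to (408,300) with its centre at (404,273). The board corners are at (370,144), (484,175), (320,390) and (417,408). The set-down area beyond the fence is clear, and the plate top is near (359,440).

Run:
```python
from h import *
c=dict(K=manip.camera_info("wrist")["K"],world_from_camera=np.load("w1.npy"))
s=1/1.5625
W=lambda x,y,z:atz("w",np.array([x,y])*s,z,c)
g=[W(400,246,.167),W(408,300,.167),W(404,273,.167)];print("grip",np.round(g,4).tolist(),"len",np.linalg.norm(g[0]-g[1]),"yaw",np.degrees(np.arctan2(*(g[0]-g[1])[1::-1])))
B=[W(370,144,.026),W(484,175,.026),W(417,408,.018),W(320,390,.018)]
for b in B:print(b.round(4))
print("jig yaw",[np.degrees(np.arctan2(*(B[i]-B[j])[1::-1]))-90 for i,j in((0,3),(1,2))],np.degrees(np.arctan2(*(B[2]-B[3])[1::-1])))
print("plate top",W(360,436,.102),"rod mouth/rod",W(370,412,.04),W(385,325,.04))
print("lid centre?",W(403,257,.117))
```

```text
grip [[0.5313, 0.085, 0.167], [0.5421, 0.0425, 0.167], [0.5366, 0.0642, 0.167]] len 0.043827432330088525 yaw 104.29761404533947
[0.4925 0.1639 0.026 ]
[0.6142 0.1458 0.026 ]
[ 0.5768 -0.1418  0.018 ]
[ 0.4531 -0.1287  0.018 ]
jig yaw [np.float64(-7.673310048399031), np.float64(-7.402327591188353)] -6.0242989563180585
plate top [ 0.51088748 -0.13226365  0.102     ] rod mouth/rod [ 0.51824242 -0.14010551  0.04      ] [ 0.52605081 -0.0264406   0.04      ]
lid centre? [0.53594162 0.06746303 0.117     ]
```

jog_arm([
  [0.33,0.11,0.3,0,0,-0.8,-1],
  [0,0,1,0,0,0,-1],
  [0,0,1,0,0,0,-1],
  [0,0,1,0,0,0,-1],
  [0,0,1,0,0,0,-1],
  [0,0,0.6,0,0,0,-1],
  [0,0,0.35,0,0,0,-1],
  [0,0,0,0,0,0,-1],
])

```text
time: 3.17
ee_pos: [0.535, 0.0701, 0.1409]
tcp_rot: [[-0.183, 0.983, -0.004], [0.983, 0.183, -0.001], [0.0, -0.004, -1.0]]
contact_force: [-1.4, -0.2, 0.4]
finger_gap: 0.0925
grasp_force: 0.0
```

Run:
```python
from h import *
im=manip.read_camera("side");b=im[100:250,200:350];b=cv2.resize(b,(500,500),interpolation=cv2.INTER_CUBIC)
a=manip.read_camera("scene")[120:240,200:290];a=cv2.resize(a,(300,400),interpolation=cv2.INTER_CUBIC);a=cv2.copyMakeBorder(a,0,100,0,0,cv2.BORDER_CONSTANT)
cv2.imwrite("pics/g1.png",np.hstack([b,a]))
```

```text
(no output)
```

View pics/g1.png

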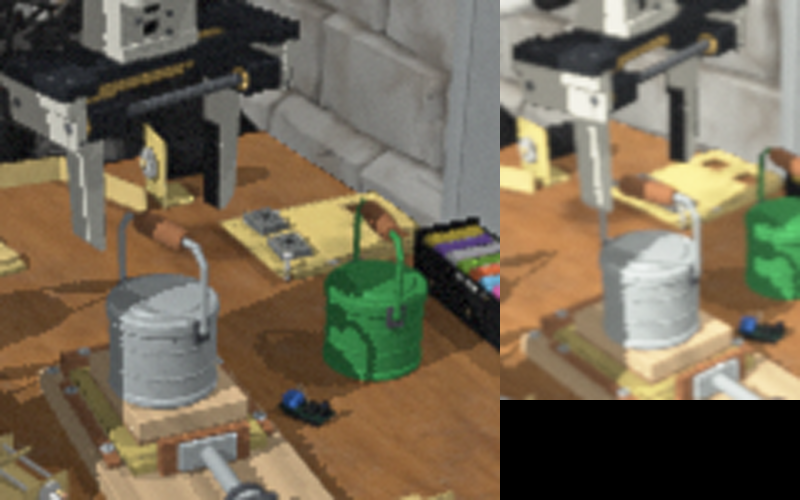

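The picture shows the fingertips, at side crop (95,248) and (215,205), higher or farther back than expected relative to the grip at (160,231). I'll check the reported TCP against the images.

Run:
```python
from h import *
o=manip.get_obs();T=np.array(o["ee_pos"]);R=np.array(o["tcp_rot"]);k=.15*0+1/3.3333
print("tcp proj side",(proj("side",T)-[200,100])/k,"scene",(proj("scene",T)-[200,120])/k+[500,0])
L=[("side",np.array([200+95*k,100+246*k])),("scene",np.array([200+103*k,120+210*k]))]
Rr=[("side",np.array([200+215*k,100+206*k])),("scene",np.array([200+180*k,120+158*k]))]
print("tips",tri(L),tri(Rr),"tcp",T)
G=[("side",np.array([200+159*k,100+230*k])),("scene",np.array([200+148*k,120+189*k]))]
print("grip",tri(G), atz(*G[0],.163),atz(*G[1],.163))
A=[("side",np.array([200+135*k,100+217*k])),("scene",np.array([200+122*k,120+181*k]))]
B=[("side",np.array([200+184*k,100+244*k])),("scene",np.array([200+176*k,120+199*k]))]
print("ends",tri(A),tri(B))
```

```text
tcp proj side [156.7403577  249.67229402] scene [643.89398272 209.88698348]
tips (array([0.48613874, 0.05866486, 0.1638021 ]), [np.float64(0.9), np.float64(0.9)]) (array([0.58608731, 0.07948591, 0.16346821]), [np.float64(2.9), np.float64(2.9)]) tcp [0.53644937 0.06980039 0.14326677]
grip (array([0.53448388, 0.06245693, 0.16242172]), [np.float64(0.9), np.float64(0.9)]) [0.53297665 0.05952673 0.163     ] [0.53502994 0.06320329 0.163     ]
ends (array([0.52675845, 0.08197148, 0.16547554]), [np.float64(0.9), np.float64(0.9)]) (array([0.5412355 , 0.0403942 , 0.15957283]), [np.float64(0.4), np.float64(0.4)])
```

The images put the grip at (0.5345, 0.0625, 0.162), as expected, but the open fingertips show at z≈0.164 while the TCP reads 0.143. The tips may swing back when open, so I'll close halfway and look again.

jog_arm([
  [-0.23,-0.09,0,0,0,0,0],
  [0,0,0,0,0,0,0],
  [0,0,0,0,0,0,0],
  [0,0,0,0,0,0,0],
  [0,0,0,0,0,0,0],
  [0,0,0,0,0,0,0],
], grip_force=30)

```text
time: 3.77
ee_pos: [0.5348, 0.0622, 0.1432]
tcp_rot: [[-0.182, 0.983, 0.001], [0.983, 0.182, 0.0], [0.0, 0.001, -1.0]]
contact_force: [-0.8, 0.3, -0.1]
finger_gap: 0.0578
grasp_force: 0.0
```

Run:
```python
from h import *
im=manip.read_camera("side");b=im[100:250,200:350];b=cv2.resize(b,(500,500),interpolation=cv2.INTER_CUBIC)
a=manip.read_camera("scene")[120:240,200:290];a=cv2.resize(a,(300,400),interpolation=cv2.INTER_CUBIC);a=cv2.copyMakeBorder(a,0,100,0,0,cv2.BORDER_CONSTANT)
cv2.imwrite("pics/g2.png",np.hstack([b,a]))
o=manip.get_obs();print(manip.grip_depth,o["ee_pos"],o["finger_gap"],o["contact_force"])
T=np.array(o["ee_pos"]);k=.3
print("tcp proj side",(proj("side",T)-[200,100])/k,"scene",(proj("scene",T)-[200,120])/k+[500,0])
```

```text
0.0188 [0.53474155 0.06218625 0.14302386] 0.050178441918771105 [ 0.20045844 -0.07959159  0.18188372]
tcp proj side [159.77496198 255.07391958] scene [649.40188509 213.94333018]
```

View pics/g2.png

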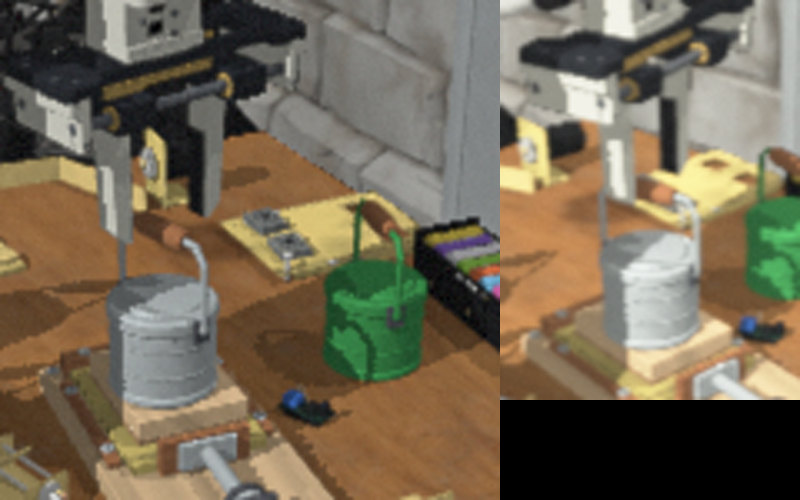

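The half-closed fingertips, at side crop (118,242) and (207,213), are centred on the bar but still only at bar height. The visible tips really are about 19 mm above the reported TCP, so I'll lower 15 mm, which is safe above the lid either way, and close.

jog_arm([
  [0,0,0.25,0,0,0,0],
  [0,0,0.25,0,0,0,0],
  [0,0,0,0,0,0,0.3],
  [0,0,0,0,0,0,1],
  [0,0,0,0,0,0,1],
  [0,0,0,0,0,0,1],
  [0,0,0,0,0,0,1],
  [0,0,0,0,0,0,1],
  [0,0,0,0,0,0,1],
  [0,0,0,0,0,0,1],
], grip_force=35)

```text
time: 4.7
ee_pos: [0.5352, 0.062, 0.1281]
tcp_rot: [[-0.182, 0.983, 0.001], [0.983, 0.182, 0.0], [-0.0, 0.001, -1.0]]
contact_force: [1.8, -0.2, 0.3]
finger_gap: 0.0156
grasp_force: 34.8
```

Run:
```python
from h import *
im=manip.read_camera("side");b=im[100:250,200:350];b=cv2.resize(b,(500,500),interpolation=cv2.INTER_CUBIC)
a=manip.read_camera("scene")[120:240,200:290];a=cv2.resize(a,(300,400),interpolation=cv2.INTER_CUBIC);a=cv2.copyMakeBorder(a,0,100,0,0,cv2.BORDER_CONSTANT)
cv2.imwrite("pics/g3.png",np.hstack([b,a]))
o=manip.get_obs();print(o["ee_pos"],o["finger_gap"],o["contact_force"],o["grasp_force"],o["wrist_torque"])
```

```text
[0.53511508 0.06203959 0.12813341] 0.016202015345216786 [ 1.88353572 -0.31484384  1.53101781] 34.83783670992125 [-0.24901606 -0.40053187 -0.00278676]
```

View pics/g3.png

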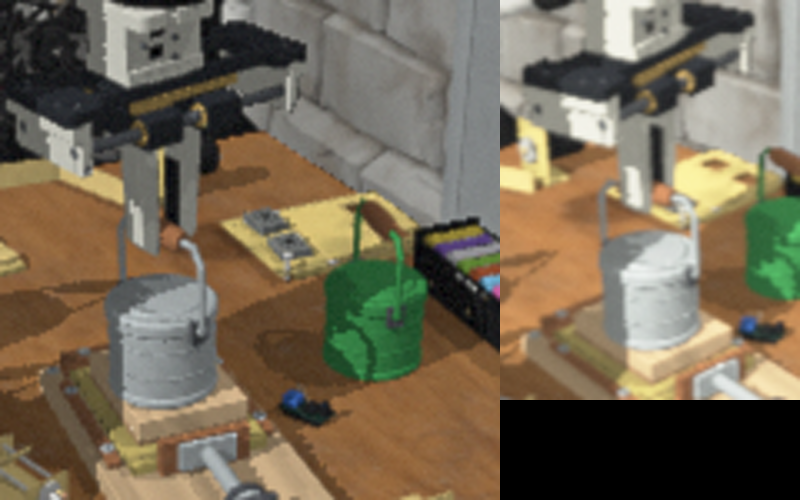

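The bar is held between the pads: gap 16 mm, 35 N, canister undisturbed. Now lift.

jog_arm([
  [0,0,-0.1,0,0,0,1],
  [0,0,-0.2,0,0,0,1],
  [0,0,-0.3,0,0,0,1],
  [0,0,-0.4,0,0,0,1],
  [0,0,-0.4,0,0,0,1],
  [0,0,-0.4,0,0,0,1],
  [0,0,-0.2,0,0,0,1],
  [0,0,0,0,0,0,1],
  [0,0,0,0,0,0,1],
])

```text
time: 5.55
ee_pos: [0.5345, 0.0622, 0.1881]
tcp_rot: [[-0.182, 0.983, 0.0], [0.983, 0.182, 0.0], [0.0, 0.0, -1.0]]
contact_force: [-0.7, -0.0, -6.4]
finger_gap: 0.0157
grasp_force: 34.8
```

Run:
```python
from h import *
o=manip.get_obs();print(o["ee_pos"],o["finger_gap"],o["contact_force"],o["grasp_force"],o["wrist_torque"])
y=np.array([.131,.991,0]);x=np.array([.991,-.131,0])
cm=np.array([.5350,.0625,0])
print("place",cm+y*.158)
plan(np.r_[(cm+y*.158)[:2]+[0.0,0.0],o["ee_pos"][2]],np.degrees(np.arctan2(o["tcp_rot"][1][1],o["tcp_rot"][0][1])),12)
```

```text
[0.53447846 0.06219809 0.188108  ] 0.01571978502077685 [-0.72746166 -0.0172341  -6.37966344] 34.83009880234022 [-0.01421168  0.07125487  0.00230192]
place [0.555698 0.219078 0.      ]
row [0.418, 0.137, 0.0, 0.0, -0.0, 0.0] x 12 mid [0.545 0.141 0.188] end [0.5556 0.2191 0.1882]
```

jog_arm([
  [0.15,0.05,0,0,0,0,1],
  [0.3,0.1,0,0,0,0,1],
  [0.45,0.148,0,0,0,0,1],
  [0.45,0.148,0,0,0,0,1],
  [0.45,0.148,0,0,0,0,1],
  [0.45,0.148,0,0,0,0,1],
  [0.45,0.148,0,0,0,0,1],
  [0.45,0.148,0,0,0,0,1],
  [0.45,0.148,0,0,0,0,1],
  [0.45,0.148,0,0,0,0,1],
  [0.45,0.148,0,0,0,0,1],
  [0.35,0.115,0,0,0,0,1],
])

```text
time: 6.55
ee_pos: [0.5556, 0.2159, 0.1879]
tcp_rot: [[-0.182, 0.983, 0.0], [0.983, 0.182, 0.0], [0.0, 0.0, -1.0]]
contact_force: [0.2, 0.8, -6.1]
finger_gap: 0.0158
grasp_force: 34.8
```

jog_arm([
  [0.15,0.05,0,0,0,0,1],
  [0,0,0.2,0,0,0,1],
  [0,0,0.45,0,0,0,1],
  [0,0,0.6,0,0,0,1],
  [0,0,0.6,0,0,0,1],
  [0,0,0.6,0,0,0,1],
  [0,0,0.45,0,0,0,1],
  [0,0,0.2,0,0,0,1],
  [0,0,0.1,0,0,0,1],
  [0,0,0,0,0,0,1],
])

```text
time: 7.38
ee_pos: [0.556, 0.2178, 0.0915]
tcp_rot: [[-0.181, 0.984, -0.001], [0.984, 0.181, -0.001], [-0.001, -0.001, -1.0]]
contact_force: [0.3, 0.1, -5.6]
finger_gap: 0.0158
grasp_force: 34.8
```

jog_arm([
  [0,0,0.1,0,0,0,1],
  [0,0,0.1,0,0,0,1],
  [0,0,0.08,0,0,0,1],
  [0,0,0,0,0,0,1],
])

```text
time: 7.72
ee_pos: [0.556, 0.2186, 0.0835]
tcp_rot: [[-0.182, 0.983, 0.0], [0.983, 0.182, 0.0], [0.0, 0.0, -1.0]]
contact_force: [-0.7, -0.1, -5.0]
finger_gap: 0.0156
grasp_force: 34.8
```

jog_arm([
  [0,0,0.05,0,0,0,1],
  [0,0,0,0,0,0,1],
])

```text
time: 7.88
ee_pos: [0.5561, 0.2186, 0.082]
tcp_rot: [[-0.182, 0.983, 0.0], [0.983, 0.182, 0.0], [0.0, 0.0, -1.0]]
contact_force: [0.3, -0.2, -5.1]
finger_gap: 0.0157
grasp_force: 34.8
```

jog_arm([
  [0,0,0.05,0,0,0,1],
  [0,0,0,0,0,0,1],
])

```text
time: 8.05
ee_pos: [0.5572, 0.2185, 0.0814]
tcp_rot: [[-0.181, 0.983, 0.002], [0.983, 0.181, 0.001], [0.0, 0.002, -1.0]]
contact_force: [1.1, -1.2, 1.9]
finger_gap: 0.0157
grasp_force: 34.8
```

jog_arm([
  [0,0,0.03,0,0,0,1],
  [0,0,0,0,0,0,1],
])

```text
time: 8.22
ee_pos: [0.5573, 0.2185, 0.0813]
tcp_rot: [[-0.181, 0.983, 0.002], [0.983, 0.181, 0.001], [0.001, 0.003, -1.0]]
contact_force: [-2.4, -1.5, 11.2]
finger_gap: 0.0156
grasp_force: 34.8
```

jog_arm([
  [0,0,-0.03,0,0,0,1],
  [0,0,0,0,0,0,0.6],
  [0,0,0,0,0,0,0.4],
  [0,0,0,0,0,0,0],
  [0,0,0,0,0,0,0],
  [0,0,0,0,0,0,0],
  [0,0,0,0,0,0,0],
  [0,0,0,0,0,0,0],
  [0,0,0,0,0,0,0],
])

```text
time: 8.97
ee_pos: [0.556, 0.2185, 0.0805]
tcp_rot: [[-0.182, 0.983, -0.0], [0.983, 0.182, -0.0], [-0.0, -0.0, -1.0]]
contact_force: [0.4, -0.1, 0.1]
finger_gap: 0.0467
grasp_force: 0.0
```

jog_arm([
  [0,0,-0.3,0,0,0,0],
  [0,0,-0.6,0,0,0,0],
  [0,0,-1,0,0,0,0],
  [0,0,-1,0,0,0,0],
  [0,0,-1,0,0,0,0],
  [0,0,-1,0,0,0,0],
  [0,0,0,0,0,0,0],
])

```text
time: 9.55
ee_pos: [0.5588, 0.219, 0.2338]
tcp_rot: [[-0.181, 0.983, 0.008], [0.983, 0.181, 0.004], [0.003, 0.008, -1.0]]
contact_force: [1.6, 0.0, -0.1]
finger_gap: 0.0464
grasp_force: 0.0
```

Run:
```python
from h import *
b=manip.read_camera("side")[120:320,190:350];b=cv2.resize(b,(480,600),interpolation=cv2.INTER_CUBIC)
a=manip.read_camera("scene")[150:300,225:330];a=cv2.resize(a,(315,450),interpolation=cv2.INTER_CUBIC);a=cv2.copyMakeBorder(a,0,150,0,0,cv2.BORDER_CONSTANT)
cv2.imwrite("pics/p1.png",np.hstack([b,a]))
o=manip.get_obs();print(o["ee_pos"],np.round(o["q"],1))
```

```text
[0.55652097 0.21877986 0.22924624] [-41.6  24.3  21.  107.7 -11.2  49.8  -4.6]
```

View pics/p1.png

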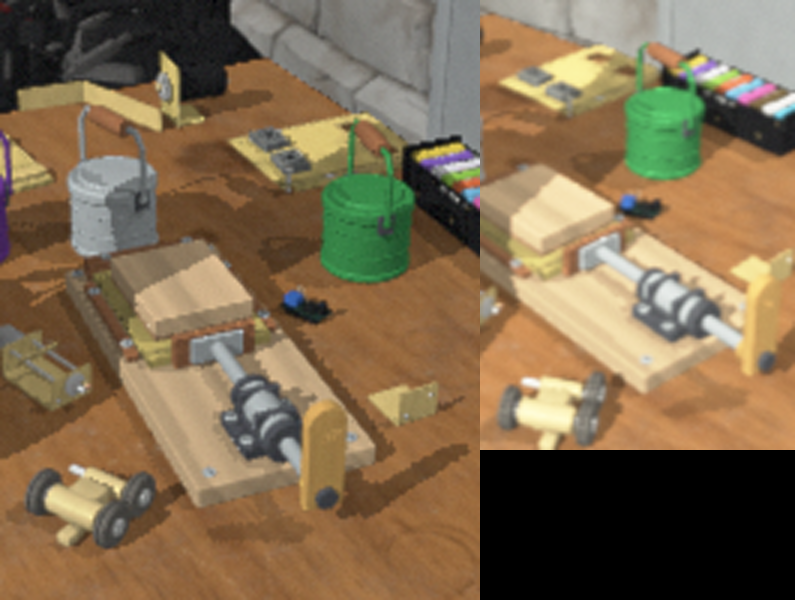

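The canister stands upright and free on the bench beyond the fence, and the block and panel look in place. The plate runs from (325,402) to (323,509) in the side crop and from (763,278) to (758,374) in the scene crop. I'll triangulate it.

Run:
```python
from h import *
D=lambda x,y:("side",np.array([190+x/3,120+y/3])); S=lambda x,y:("scene",np.array([225+(x-480)/3,150+y/3]))
for k,p,q,z in [("top",D(325,402),S(763,278),.102),("bot",D(323,509),S(758,374),.024),("grip",D(324.5,437),S(761.5,309),.076),("bolt",D(326,497),S(766,361),.034)]:
    t=tri([p,q]);print(k,t[0].round(4),t[1],atz(*p,z).round(4),atz(*q,z).round(4))
for k,p in [("near",D(200,506)),("right",D(376,453)),("nearS",S(645,390))]: print(k,atz(*p,.018).round(4))
o=manip.get_obs();T0=pose(o["ee_pos"],np.array(o["tcp_rot"]))
T1=plan([.507,-.12,.24],6.4-76/2,20,T0); plan([.507,-.187,.20],82.4,16,T0)
```

```text
top [ 0.5111 -0.1829  0.0967] [np.float64(0.3), np.float64(0.3)] [ 0.5071 -0.1886  0.102 ] [ 0.5042 -0.1875  0.102 ]
bot [ 0.5133 -0.1832  0.0115] [np.float64(0.6), np.float64(0.6)] [ 0.5053 -0.1949  0.024 ] [ 0.4995 -0.1924  0.024 ]
grip [ 0.5119 -0.183   0.0698] [np.float64(0.2), np.float64(0.2)] [ 0.5075 -0.1895  0.076 ] [ 0.5044 -0.188   0.076 ]
bolt [ 0.5092 -0.192   0.0299] [np.float64(0.1), np.float64(0.1)] [ 0.5064 -0.196   0.034 ] [ 0.5047 -0.1949  0.034 ]
near [ 0.4419 -0.149   0.018 ]
right [ 0.572  -0.1572  0.018 ]
nearS [ 0.4364 -0.1408  0.018 ]
row [-0.583, 0.012, -0.018, 0.001, -0.001, 0.421] x 20 mid [0.563 0.045 0.234] end [ 0.5068 -0.1197  0.2397]
row [-0.571, -0.709, 0.06, 0.002, 0.001, -0.899] x 16 mid [0.466 0.024 0.214] end [ 0.5069 -0.1871  0.1997]
```

Run:
```python
from h import *
o=manip.get_obs();T0=pose(o["ee_pos"],np.array(o["tcp_rot"]))
T1=plan([.535,.016,.22],10.5-54,12,T0);T2=plan([.507,-.187,.19],-97.6,12,T1)
```

```text
row [-0.582, 0.084, 0.025, 0.002, -0.002, 0.899] x 12 mid [0.57  0.115 0.225] end [0.5351 0.0159 0.2201]
row [-0.292, 0.514, 0.083, -0.0, -0.0, 0.902] x 12 mid [ 0.545 -0.089  0.205] end [ 0.507  -0.1872  0.1901]
```

jog_arm([
  [-0.582,0.084,0.025,0,0,0.9,0],
  [-0.582,0.084,0.025,0,0,0.9,0],
  [-0.582,0.084,0.025,0,0,0.9,0],
  [-0.582,0.084,0.025,0,0,0.9,0],
  [-0.582,0.084,0.025,0,0,0.9,0],
  [-0.582,0.084,0.025,0,0,0.9,0],
  [-0.582,0.084,0.025,0,0,0.9,0],
  [-0.582,0.084,0.025,0,0,0.9,0],
  [-0.582,0.084,0.025,0,0,0.9,0],
  [-0.582,0.084,0.025,0,0,0.9,0],
  [-0.582,0.084,0.025,0,0,0.9,0],
  [-0.582,0.084,0.025,0,0,0.9,0],
])

```text
time: 10.65
ee_pos: [0.5334, 0.0147, 0.2174]
tcp_rot: [[0.692, 0.722, -0.002], [0.722, -0.692, -0.001], [-0.002, -0.001, -1.0]]
contact_force: [1.1, -0.4, 0.3]
finger_gap: 0.0467
grasp_force: 0.0
```

jog_arm([
  [-0.292,0.514,0.083,0,0,0.9,0],
  [-0.292,0.514,0.083,0,0,0.9,0],
  [-0.292,0.514,0.083,0,0,0.9,0],
  [-0.292,0.514,0.083,0,0,0.9,0],
  [-0.292,0.514,0.083,0,0,0.9,0],
  [-0.292,0.514,0.083,0,0,0.9,0],
  [-0.292,0.514,0.083,0,0,0.9,0],
  [-0.292,0.514,0.083,0,0,0.9,0],
  [-0.292,0.514,0.083,0,0,0.9,0],
  [-0.292,0.514,0.083,0,0,0.9,0],
  [-0.292,0.514,0.083,0,0,0.9,0],
  [-0.292,0.514,0.083,0,0,0.9,0],
])

```text
time: 11.65
ee_pos: [0.5052, -0.1881, 0.1875]
tcp_rot: [[0.991, -0.135, -0.002], [-0.135, -0.991, -0.0], [-0.002, 0.0, -1.0]]
contact_force: [-0.4, -0.3, -0.4]
finger_gap: 0.0462
grasp_force: 0.0
```

Run:
```python
from h import *
manip.read_camera("scene")
o=manip.get_obs();print(o["time"],o["ee_pos"],np.array(o["tcp_rot"]).round(3).tolist(),np.round(o["q"],1),o["finger_gap"])
plan([.507,-.187,.12],-97.6,3)
```

```text
11.7 [ 0.50286228 -0.19095783  0.18747946] [[0.99, -0.144, -0.003], [-0.144, -0.99, -0.001], [-0.003, 0.002, -1.0]] [-19.4  29.5  50.5 118.5 -31.5  46.4 -48.2] 0.0466017608857799
row [0.041, -0.051, 0.75, 0.007, 0.01, -0.047] x 3 mid [ 0.504 -0.19   0.165] end [ 0.507 -0.187  0.12 ]
```

jog_arm([
  [0.04,-0.05,0.75,0,0,-0.05,0],
  [0.04,-0.05,0.75,0,0,-0.05,0],
  [0.04,-0.05,0.75,0,0,-0.05,0],
  [0,0,0,0,0,0,0],
  [0,0,0,0,0,0,0],
])

```text
time: 12.12
ee_pos: [0.5093, -0.1832, 0.1202]
tcp_rot: [[0.993, -0.118, -0.003], [-0.118, -0.993, 0.0], [-0.003, -0.0, -1.0]]
contact_force: [-0.3, 0.9, 0.2]
finger_gap: 0.0463
grasp_force: 0.0
```

Run:
```python
from h import *
b=manip.read_camera("side")[150:310,230:350];b=cv2.resize(b,(450,600),interpolation=cv2.INTER_CUBIC)
a=manip.read_camera("scene")[160:300,260:350];a=cv2.resize(a,(337,525),interpolation=cv2.INTER_CUBIC);a=cv2.copyMakeBorder(a,0,75,0,0,cv2.BORDER_CONSTANT)
cv2.imwrite("pics/q1.png",np.hstack([b,a]))
o=manip.get_obs();T=np.array(o["ee_pos"]);print(T,np.round(o["tcp_rot"],3).tolist())
for dz in(0,.019):
  X=T+[0,0,dz];print((proj("side",X)-[230,150])*3.75,(proj("scene",X)-[260,160])*3.75+[450,0])
```

```text
[ 0.51047859 -0.18389546  0.12177751] [[0.993, -0.119, 0.0], [-0.119, -0.993, -0.0], [0.0, 0.0, -1.0]]
[258.36797677 349.71430133] [676.17159643 272.74443931]
[259.97774805 316.97075427] [678.39316703 243.29293217]
```

View pics/q1.png

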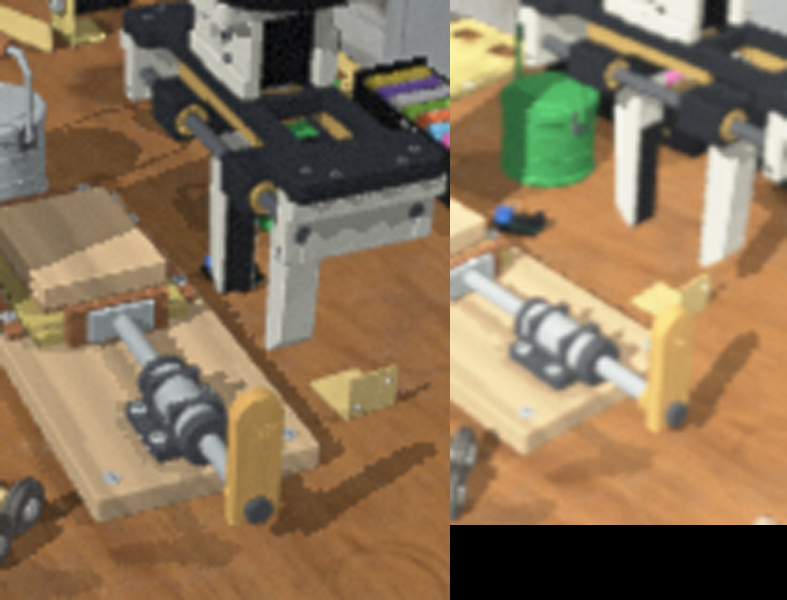

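The tips, with midpoints at side (262,316) and scene (680,241), again sit 19 mm above the reported TCP and line up in x and y. The plate top is at side (257,390) and scene (674,306). Next I'll compare it with a vertical drop from the tips.

Run:
```python
from h import *
x=np.array([.992,-.125,0]);y=np.array([.125,.992,0])
T=np.array([.5105,-.1839,0])
for c in(T,np.array([.507,-.187,0]),np.array([.505,-.189,0])):
  print("centre",c)
  for nm,d,z in[("top in",5,.102),("top out",-5,.102),("out L mid",-5,.063),("bolt",-5,.034),("bot out",-5,.024)]:
    X=c+y*d/1000+[0,0,z]+(-x*.014 if "L" in nm else 0)
    print(nm,((proj("side",X)-[230,150])*3.75).round(),((proj("scene",X)-[260,160])*3.75+[450,0]).round())
```

```text
centre [ 0.5105 -0.1839  0.    ]
top in [252. 378.] [667. 299.]
top out [261. 389.] [681. 307.]
out L mid [232. 459.] [659. 374.]
bolt [256. 499.] [673. 405.]
bot out [255. 514.] [672. 419.]
centre [ 0.507 -0.187  0.   ]
top in [250. 383.] [668. 304.]
top out [259. 394.] [682. 312.]
out L mid [230. 465.] [660. 379.]
bolt [253. 504.] [674. 410.]
bot out [252. 520.] [673. 424.]
centre [ 0.505 -0.189  0.   ]
top in [249. 386.] [669. 306.]
top out [257. 397.] [682. 314.]
out L mid [228. 468.] [660. 382.]
bolt [252. 508.] [675. 413.]
bot out [251. 523.] [673. 427.]
```

jog_arm([
  [-0.1,0.2,0.4,0,0,0,0],
  [0,0,0.6,0,0,0,0],
  [0,0,0.6,0,0,0,0],
  [0,0,0.5,0,0,0,0],
  [0,0,0.3,0,0,0,0],
  [0,0,0,0,0,0,0],
  [0,0,0,0,0,0,0],
])

```text
time: 12.8
ee_pos: [0.507, -0.1893, 0.0498]
tcp_rot: [[0.993, -0.118, 0.001], [-0.118, -0.993, -0.0], [0.001, 0.0, -1.0]]
contact_force: [-0.6, -0.0, -0.6]
finger_gap: 0.0468
grasp_force: 0.0
```

jog_arm([
  [0,0,0,0,0,0,0.4],
  [0,0,0,0,0,0,1],
  [0,0,0,0,0,0,1],
  [0,0,0,0,0,0,1],
  [0,0,0,0,0,0,1],
  [0,0,0,0,0,0,1],
  [0,0,0,0,0,0,1],
  [0,0,0,0,0,0,1],
  [0,0,0,0,0,0,1],
  [0,0,0,0,0,0,1],
], grip_force=40)

```text
time: 13.63
ee_pos: [0.507, -0.1879, 0.0493]
tcp_rot: [[0.993, -0.118, 0.0], [-0.118, -0.993, 0.002], [-0.0, -0.002, -1.0]]
contact_force: [1.1, 5.3, 5.2]
finger_gap: 0.0096
grasp_force: 40.0
```

jog_arm([
  [0,0.1,0,0,0,0,1],
  [0,0.15,0,0,0,0,1],
  [0,0.2,0,0,0,0,1],
  [0,0.2,0,0,0,0,1],
  [0,0.2,0,0,0,0,1],
  [0,0.15,0,0,0,0,1],
  [0,0.1,0,0,0,0,1],
  [0,0.05,0,0,0,0,1],
  [0,0,0,0,0,0,1],
  [0,0,0,0,0,0,1],
  [0,0,0,0,0,0,1],
])

```text
time: 14.55
ee_pos: [0.5029, -0.221, 0.0492]
tcp_rot: [[0.993, -0.117, -0.0], [-0.117, -0.993, 0.004], [-0.001, -0.004, -1.0]]
contact_force: [0.8, 8.8, 7.8]
finger_gap: 0.0099
grasp_force: 40.0
```

Run:
```python
from h import *
b=manip.read_camera("side")[230:300,265:325];b=cv2.resize(b,(480,560),interpolation=cv2.INTER_CUBIC)
a=manip.read_camera("scene")[225:285,280:320];a=cv2.resize(a,(320,480),interpolation=cv2.INTER_CUBIC);a=cv2.copyMakeBorder(a,0,80,0,0,cv2.BORDER_CONSTANT)
cv2.imwrite("pics/r1.png",np.hstack([b,a]))
o=manip.get_obs();T=np.array(o["ee_pos"]);print(T,o["finger_gap"],o["grasp_force"],o["contact_force"],"travel",np.linalg.norm(T[:2]-[.507,-.1879]))
u=np.array([-.12,-.993,0])  # points on the rod top at distances toward the plate
c=np.array([.507,-.1879,0.040])
for d in (-.052,-.047,-.042,-.032): print(d,((proj("side",c+u*d)-[265,230])*8).round(),((proj("scene",c+u*d)-[280,225])*8+[480,0]).round())
```

```text
[ 0.50283503 -0.22093309  0.04922105] 0.010020756048369737 39.99838516116142 [0.25188297 8.69360097 7.23507356] travel 0.03329462885763932
-0.052 [162. 281.] [650. 240.]
-0.047 [171. 292.] [662. 248.]
-0.042 [179. 304.] [675. 256.]
-0.032 [197. 327.] [701. 273.]
```

View pics/r1.png

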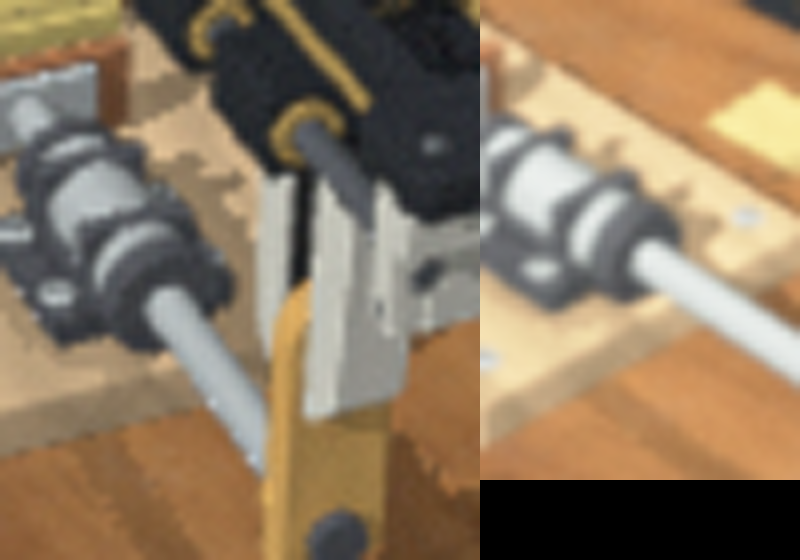

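The rod is out about 33 mm by arm travel. The groove isn't visible yet at the mouth, near side (160,295) and scene (640,255). I'll draw about 2.5 mm more and check.

jog_arm([
  [0,0.05,0,0,0,0,1],
  [0,0.035,0,0,0,0,1],
  [0,0,0,0,0,0,1],
  [0,0,0,0,0,0,1],
  [0,0,0,0,0,0,1],
  [0,0,0,0,0,0,1],
])

```text
time: 15.15
ee_pos: [0.5026, -0.2234, 0.0492]
tcp_rot: [[0.993, -0.117, -0.0], [-0.117, -0.993, 0.004], [-0.001, -0.004, -1.0]]
contact_force: [1.0, 8.6, 7.8]
finger_gap: 0.0097
grasp_force: 40.0
```

Run:
```python
from h import *
a=cv2.cvtColor(cv2.resize(manip.read_camera("scene")[225:285,280:320],(320,480),interpolation=cv2.INTER_CUBIC),cv2.COLOR_BGR2GRAY)
b=cv2.cvtColor(cv2.imread("pics/r1.png"),cv2.COLOR_BGR2GRAY)[:480,480:]
for f in np.linspace(0,1,20):
    x,y=(np.array([145,238])+f*np.array([155,118])).round().astype(int); print(x,y,b[y-3:y+4,x-3:x+4].mean().round(),a[y-3:y+4,x-3:x+4].mean().round(),end=" | ")
o=manip.get_obs();T=np.array(o["ee_pos"]);print(T,o["finger_gap"],o["grasp_force"],o["contact_force"],"travel",np.linalg.norm(T[:2]-[.507,-.1879]))
# mouth on the rod axis vs plate inner face
for n,p in(("side",[265+165/8,230+305/8]),("scene",[280+160/8,225+250/8])): print("mouth",atz(n,np.array(p),.037).round(4))
```

```text
145 238 104.0 103.0 | 153 244 108.0 86.0 | 161 250 200.0 125.0 | 169 257 237.0 214.0 | 178 263 234.0 235.0 | 186 269 234.0 234.0 | 194 275 235.0 234.0 | 202 281 234.0 233.0 | 210 288 233.0 233.0 | 218 294 232.0 233.0 | 227 300 233.0 233.0 | 235 306 233.0 233.0 | 243 313 232.0 231.0 | 251 319 231.0 231.0 | 259 325 230.0 232.0 | 267 331 230.0 229.0 | 276 337 231.0 229.0 | 284 344 230.0 228.0 | 292 350 228.0 228.0 | 300 356 227.0 227.0 | [ 0.50259756 -0.22332432  0.04921392] 0.009504325983273951 39.99939814209938 [0.17685894 9.34246122 7.28723553] travel 0.03569682925910627
mouth [ 0.5108 -0.1416  0.037 ]
mouth [ 0.511  -0.1348  0.037 ]
```

The groove now shows as a dark band right at the mouth. Travel is 35.7 mm, the pull is 9.3 N (spec 9.5 N at 36 mm), and the grip is a steady 40 N. Handing in.

```bash
python3 -c "
from bench import manip
print(manip.job_done())"
```

```text
the job is handed in; nothing more can be done
None
```

I set the canister upright on the bench beyond the fence and released it, and the arm is holding the end stop with the groove level with the tube mouth (35.7 mm of arm travel). The job is handed in; no verdict came back.

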